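# Send the socket rack through the keeper gate

### The arm

A 6-joint arm with a two-finger parallel gripper is mounted at the origin on the work surface. World frame = base frame: x ahead of the robot, y to its left, z up, the work surface at z = 0. Lengths are in mm, angles in degrees, forces in N, time in s.
With the tool pointing down it reaches from about 350 to 850 mm from the base axis. Payload 8.1 kg.
Tool frame: the origin (TCP) lies midway between the tips of the shut fingers; the grasp point (between the pads) lies 19 mm behind it; z points along the fingers, x is the direction in which the jaws open and shut, and the axes are right-handed (so a half turn about z gives the same grasp; the last joint's range is limited). The gripper opens to 85 mm and grips with 20 to 120 N. Pads are 22 mm wide; open, the fingers measure 114 mm over their backs; the gripper's body (76 mm by 85 mm) begins 54 mm behind the grasp point. The pads swing forward as they close: fully open they stand 13 mm farther back than shut.
Start: joints at [60.653, 7.471, 85.268, -0, 87.261, -4.893], TCP at [248.356, 546.191, 191.392] pointing down, gripper open.
Joint ranges: [-169.43, 169.43], [-51.17, 129.36], [1.28, 143.12], [-76.62, 256.62], [0, 156.53], [-152.29, 152.29]. Speed limits (degrees/s): [136.94, 136.94, 159.86, 180, 180, 180].

### API

Orientations are given as [roll, pitch, yaw] about the fixed x, y, z axes, in that order (R = Rz(yaw) Ry(pitch) Rx(roll)).
In Python, from bench import monitor, cams, r gives the robot as it stands.
- The arm moves only by the tool jog_arm, never from a script. Its arguments are lists of equal length, an entry for each row: "offset": the shift along the tool's x, y, z in mm, a list of three; "delta_rot": the turn, a rotation vector about the tool's x, y, z in degrees, a list of three; "jaw": the opening in per cent of the stroke, from 0 (shut) to 100 (fully open). In form: {"offset": [[x, y, z], ...], "delta_rot": [[rx, ry, rz], ...], "jaw": [jaw, ...]}. A call has 1 to 20 rows; each row shifts and turns the pose as measured when the row begins, along the tool's axes as they then stand; what a row does not reach is not made up. A row lasts 1/10 s, in which the tool goes at most 50 mm and 8.59 degrees, less where a joint would pass 70% of its speed; a pose out of reach is approached as far as the arm can. A call is refused whole if a number of a shift passes 50 or a number of a turn 8.59, either way. A call with a gripper value outside its range is refused whole. The fingers move at their own pace and stop on an object; "newtons" is the grip in N (left out, the last holds). Time passes only in rows, so rows that do not move let the fingers close. It gives the time, the measured TCP pose, the force and the opening at its end, in the units of the state.
- monitor.sense(): the state, without advancing time (a new reading comes with each control period).
- cams.snapshot(name): name is "side" or "top" or "wrist"; returns (picture, depth): 480x640x3 uint8, red, green, blue; 480x640 float32, mm along the optical axis (not along the pixel's ray), 0 where there is no reading.
- cams.camera_model(name): a dict with "K" (3x3 intrinsics, pixels), "k1" (the pictures are not rectified: a ray, as slopes to the right and down, at radius r is drawn at 1 + k1 r^2 times it, then the intrinsics apply), "camera_from_world" (4x4, takes a point from world to camera coordinates). Camera axes: x right, y down, z forward; pixel columns grow to the right and rows downward; lengths in mm; the calibration is good to about 2 mm. A picture is of the moment at which its call begins: read the wrist's pose just before it. camera_model takes no time and is no camera call; for the wrist camera it gives the pose at the moment of the call.
- r.hand_in(): hands the job in, once; it reports no verdict.
The state is a dict: "time": time; "joint_pos": joint angles; "qd": joint speeds; "joint_efforts": joint torques, N m; "tool_pos": TCP position; "tcp_rot": TCP orientation; "ft_force": force on the tool from outside, world axes, zero at the start; "wrist_torque": the same for the moment, N m; "finger_gap": finger opening in mm.
Only numpy, scipy, OpenCV 4.12 (cv2) and the standard library are available. Lean on these libraries where they do the work, as an engineer would, in place of code of your own. Each camera call takes 0.05 s, during which the arm holds its last target.

### The job

Press the yellow paddle down with one fingertip to hold the spring-loaded red gate up, and with the other fingertip push the blue socket rack along the chute, beneath the raised gate, fully home against the end stop; then take the fingers away so that the gate drops shut behind the sockets. Keep the gate from touching the rack, never lift the rack (it only slides along the chute floor), and leave the oil bottle, screwdriver and tape measure alone.

Things in the scene. Friction and masses are not known exactly. Their poses are not given: they have to be found in the camera images.
- chute: Grey steel chute fixed to the table, open above and at its rear. Origin: on the table top, on the chute's centre line, below the gate. +x is the push direction, +y points to the paddle's side, z up. Floor at z = 6 mm, from x = -270 to +115 mm (end stop, 46 mm high). Inner width 52 mm (y -26 to +26); side walls 4 mm thick, tops at z = 30 mm.
- gate (a joint): Angle of the gate: leaf, shaft and paddle turn together as a seesaw about the shaft. 0 = shut (a spring keeps it there), 0.9 rad = hard stop. Pressing the paddle down raises the leaf and makes the value grow. The rack passes clear from about 0.6 up; 0.7 to 0.8 is a good opening. Some 3 to 6 N on the paddle hold it there; on release it springs shut.
- leaf_foot (a point): Middle of the lower edge of the red gate leaf, which is 6 mm thick along chute x. Shut: at chute x = 0, y = -12.5, z = 20 mm. The leaf hangs from z = 59 down to 20 mm at y -25 to 0 (36 mm at y 0 to +22) and bars the sockets; the rack's low tail fits below it. Shaft: 8 mm thick, along x from -284 to +18 mm at y = +38, z = 56 mm, on posts 12 mm wide, 64 mm high at x = -288 and +22 mm.
- paddle_mid (a point): Middle of the upper face of the yellow paddle plate, on the shaft outside the chute's +y side; a fingertip can slide along it while pressing. 235 mm long (chute x -285 to -51 mm), 56 mm wide, 3 mm thick. Shut, it slopes up outwards: chute y +56 to +109, height 50 to 69 mm. At 0.7 rad it slopes down outwards: y +49 to +101, height 40 to 21 mm (about 30 mm at y = +77).
- rack: Blue socket rack, 185 mm long (x), 46 mm wide, 0.25 to 0.5 kg, loose in the chute, +x end first. Origin: centre of its underside. Front part (x +2.5 to +92.5 mm): block with two rows of steel sockets, 35 mm high. Behind it a flat tail 8 mm thick, ending in a black upright push plate. Fully home its origin is at chute x = +22.5 mm.
- push_face (a point): Centre of the rear face of the rack's upright push plate (6 mm thick, 46 mm wide, top 45 mm above the rack's underside), at rack x = -92.5 mm, 22 mm above its underside: push here. Fully home it is at chute x = -70 mm, still before the gate.
- oil_mid (a point): Yellow oil bottle with red cap, 48 mm across, 120 mm high, upright; this point is half-way up. Leave alone.
- driver: Screwdriver with red handle, 190 mm long, lying along its x. Leave alone.
- tape_mid (a point): Orange tape measure, 66 x 36 x 60 mm; this point is at its centre. Leave alone.

How it is judged (in metres and radians):
On the way, in this order (a step that is already met when the one before it is completed fails the run):
1. the gate is held open by a finger on the paddle while the sockets are still before the gate (value of joint gate above 0.55 rad and contact force between the fingers and gate above 0.3 N and x of rack in the frame of chute below -0.094 m), for 0.1 s.
2. a finger holds the gate open while a finger pushes the rack beneath it (value of joint gate above 0.5 rad and contact force between the fingers and gate above 0.3 N and contact force between the fingers and rack above 0.1 N and x of rack in the frame of chute between -0.075 and -0.01 m), for 0.1 s.
At the end, for the whole second after the job is handed in: The rack lies flat in the chute within 6 mm of the end stop, at rest, and the gate is shut (below 0.06 rad) behind the sockets (x of rack in the frame of chute between 0.0165 and 0.028 m and y of rack in the frame of chute between -0.008 and 0.008 m and z of rack in the frame of chute below 0.01 m and angle between rack's own z axis and vertical below 0.06 rad and linear speed of rack below 0.01 m/s and value of joint gate below 0.06 rad); the robot touches nothing.
It fails at once if the gate leaf touches the rack (more than 1 N) (contact force between gate and rack above 1 N).
It fails at once if the rack is lifted more than 10 mm off the chute floor, or tipped (z of rack in the frame of chute above 0.016 m or angle between rack's own z axis and vertical above 0.2 rad).
It fails at once if a bystander is moved more than 15 mm (distance of any of oil_mid, driver, tape_mid from where it was at the start of the episode above 0.015 m).
It also fails if it takes over 40 s, if anything falls off the work surface, if the arm or the gripper's body presses on something with over 40 N, if the wrist force passes 120 N, or if a joint passes its speed limit or range.

## Working session

There is one attempt and no reset: what is moved stays moved. The work goes in short steps, Python scripts to look and compute and a tool call to move; the robot and the scene stay as the last step left them, time stands still between calls to the robot, and variables do not carry over. Pictures are saved under pics/ and viewed, and the job is handed in when it is done.

Besides the shell and the picture viewer there is one more tool, called after "Emit:" by a JSON object that holds its "name" and its "arguments", one argument or row to a line. jog_arm: Moves the arm, as the interface text tells. Its arguments: {"type":"object","properties":{"offset":{"type":"array","items":{"type":"array","items":{"type":"number"}}},"delta_rot":{"type":"array","items":{"type":"array","items":{"type":"number"}}},"jaw":{"type":"array","items":{"type":"number"}},"newtons":{"type":"number"}},"required":["offset","delta_rot","jaw"]}

```bash
mkdir -p pics; ls
python3 - <<'E'
from bench import monitor, cams, r
import cv2
print(monitor.sense())
for n in ["side","top","wrist"]:
    p,d=cams.snapshot(n); cv2.imwrite(f"pics/{n}0.png",p[:,:,::-1]); import numpy as np; np.save(f"pics/{n}0.npy",d)
    m=cams.camera_model(n); print(n,m)
    import pickle; pickle.dump(m,open(f"pics/{n}0.pkl","wb"))
E
```

```text
pics
{'time': 0.0, 'joint_pos': array([ 6.06544377e+01,  7.51391688e+00,  8.53289976e+01,  2.43994214e-03,
        8.72618911e+01, -4.89181174e+00]), 'qd': array([-0.07146352, -0.00531761, -0.0436524 ,  0.06870147, -0.07815465,
       -0.03146274]), 'joint_efforts': array([-1.16358565e-04, -5.69381297e+01, -5.00561714e+01, -2.61165369e-04,
        1.43911593e-02,  1.56897352e-05]), 'tool_pos': array([248.02309981, 545.65836808, 190.35961987]), 'tcp_rot': array([-1.79988635e+02,  1.04216040e-01,  6.55461410e+01]), 'ft_force': array([-0.46935389,  0.50157629, -0.37549088]), 'wrist_torque': array([-0.00268767, -0.02041731, -0.03029697]), 'finger_gap': 85.38741296319236}
side {'K': array([[610.01362444,   0.        , 324.10995158],
       [  0.        , 610.01362444, 243.19812897],
       [  0.        ,   0.        ,   1.        ]]), 'k1': -0.01614222530254085, 'camera_from_world': array([[-9.95332268e-01, -9.43158038e-02,  2.04500634e-02,
         5.94990450e+02],
       [-8.21038459e-02,  7.16182762e-01, -6.93066526e-01,
         6.06982837e+01],
       [ 5.07211437e-02, -6.91510507e-0
[... 546 characters left out ...]
6343973e-03, -9.95333345e-01,
         9.55889798e+02],
       [ 0.00000000e+00,  0.00000000e+00,  0.00000000e+00,
         1.00000000e+00]])}
wrist {'K': array([[354.52928145,   0.        , 321.75633507],
       [  0.        , 354.52928145, 235.27377666],
       [  0.        ,   0.        ,   1.        ]]), 'k1': -0.02423241454564945, 'camera_from_world': array([[ 4.14787387e-01,  9.09916861e-01, -1.65187561e-03,
        -5.99587446e+02],
       [ 8.74482504e-01, -3.98131557e-01,  2.77076910e-01,
        -3.54724711e+01],
       [ 2.51459289e-01, -1.16372544e-01, -9.60846323e-01,
         3.79777378e+02],
       [ 0.00000000e+00,  0.00000000e+00,  0.00000000e+00,
         1.00000000e+00]])}
```

View pics/top0.png

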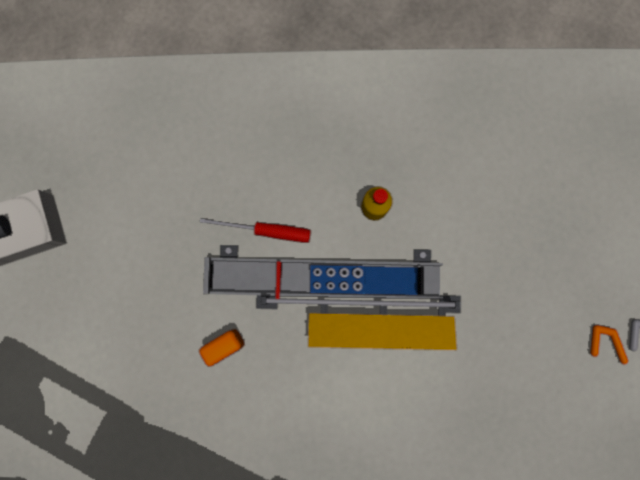

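View pics/side0.png

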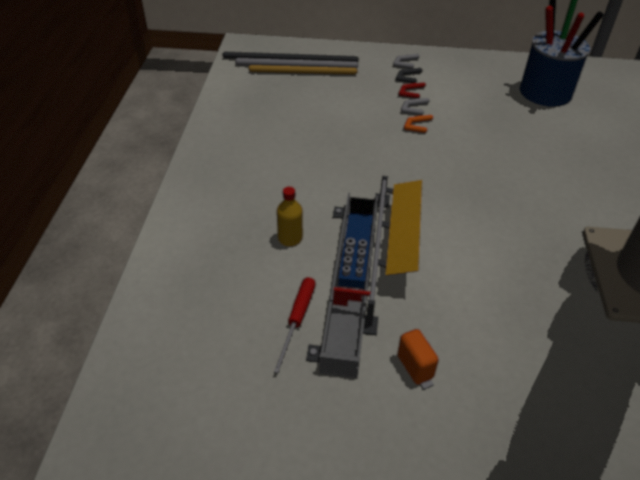

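View pics/wrist0.png

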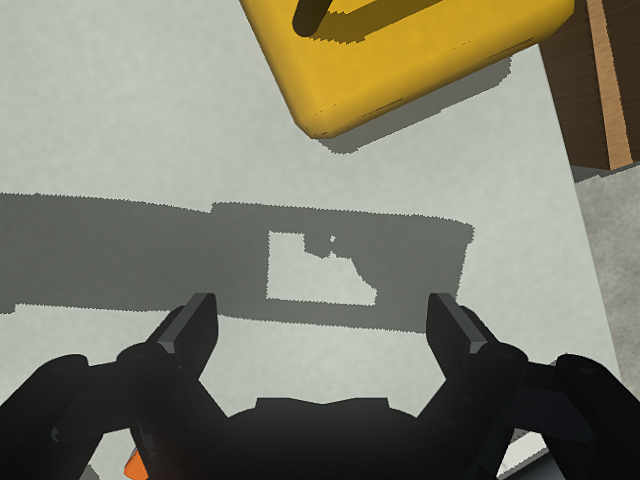

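```bash
cat > h.py <<'E'
import numpy as np, cv2, pickle
def ray(m,u,v):
    K=m["K"];k=m["k1"]
    dx=(u-K[0,2])/K[0,0];dy=(v-K[1,2])/K[1,1];x,y=dx,dy
    for _ in range(20):
        f=1+k*(x*x+y*y);x,y=dx/f,dy/f
    return x,y
def at_depth(m,u,v,z):
    x,y=ray(m,u,v);c=np.array([x*z,y*z,z,1]);return (np.linalg.inv(m["camera_from_world"])@c)[:3]
def at_h(m,u,v,h):
    x,y=ray(m,u,v);T=np.linalg.inv(m["camera_from_world"]);o=T[:3,3];d=T[:3,:3]@[x,y,1];return o+d*(h-o[2])/d[2]
def proj(m,P):
    P=np.atleast_2d(P);c=P@m["camera_from_world"][:3,:3].T+m["camera_from_world"][:3,3]
    x=c[:,0]/c[:,2];y=c[:,1]/c[:,2];f=1+m["k1"]*(x*x+y*y)
    return np.c_[x*f*m["K"][0,0]+m["K"][0,2],y*f*m["K"][1,1]+m["K"][1,2]]
E
python3 - <<'E'
import cv2
i=cv2.imread("pics/top0.png")
cv2.imwrite("pics/topA.png",cv2.resize(i[235:360,190:330],None,fx=5.5,fy=4.5,interpolation=cv2.INTER_CUBIC)) if 0 else None
cv2.imwrite("pics/topA.png",cv2.resize(i[240:360,195:335],None,fx=5,fy=5,interpolation=cv2.INTER_CUBIC))
cv2.imwrite("pics/topB.png",cv2.resize(i[240:360,330:470],None,fx=5,fy=5,interpolation=cv2.INTER_CUBIC))
E
```

```text
(no output)
```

View pics/topA.png

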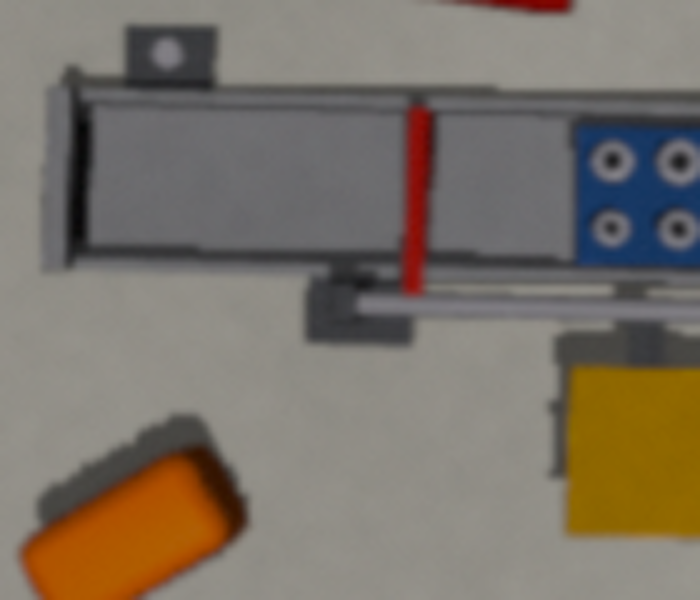

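View pics/topB.png

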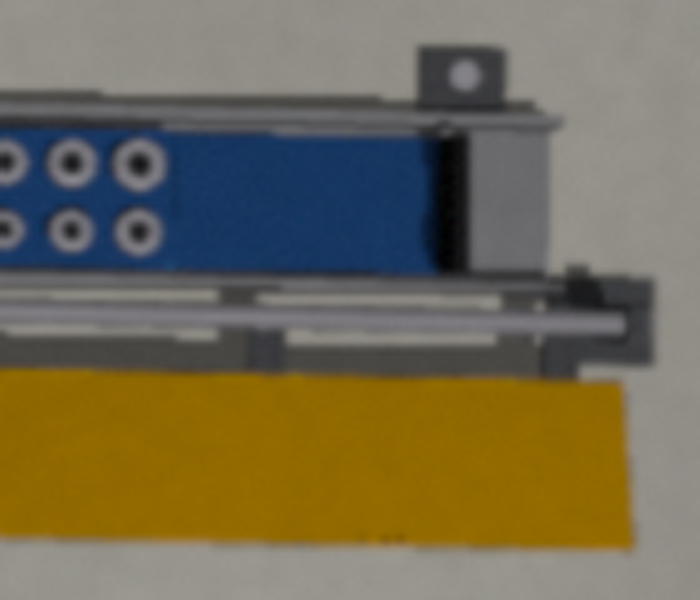

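```bash
cat > fit.py <<'E'
from h import *
from scipy.optimize import least_squares
m=pickle.load(open("pics/top0.pkl","rb"))
A=lambda u,v:(u/5+195-.4,v/5+240-.4)
B=lambda u,v:(u/5+330-.4,v/5+240-.4)
C=[(A(568,366),(-51,56,50)),(A(568,535),(-51,109,69)),(B(622,382),(-285.5,56,50)),(B(633,547),(-285.5,109,69)),
(A(72,268),(115,30,46)),(A(72,86),(115,-30,46)),(B(562,123),(-270,-28,30)),(A(422,107),(0,-25,59)),(A(358,303),(18,38,58)),(B(625,325),(-284,38,58))]
px=np.array([c[0] for c in C]);P=np.array([c[1] for c in C],float)
def W(p,P):
    c,s=np.cos(p[2]),np.sin(p[2]);return np.c_[p[0]+c*P[:,0]-s*P[:,1],p[1]+s*P[:,0]+c*P[:,1],P[:,2]]
f=lambda p:(proj(m,W(p,P))-px).ravel()
s=least_squares(f,[550,70,np.pi/2],loss='soft_l1');print(s.x,np.degrees(s.x[2]));print(f(s.x).reshape(-1,2).round(2))
np.save("chute.npy",s.x)
def toC(w,p=s.x):
    d=np.array(w)[:2]-p[:2];c,t=np.cos(p[2]),np.sin(p[2]);return np.array([c*d[0]+t*d[1],-t*d[0]+c*d[1]])
for uv in [(468,135),(468,270)]:
    print("push plate top rear",toC(at_h(m,*B(*uv),51)))
for uv in [(575,125),(575,262)]:
    print("rack front",toC(at_h(m,*A(*uv),41)),)
for n,uvs,h in [("tape",[(22,555),(190,450),(245,515)],60)]:
    for uv in uvs: print(n,toC(at_h(m,*A(*uv),h)))
d=np.load("pics/top0.npy")
for uv in [(220,349),(378,197),(282,232)]: print(at_depth(m,*uv,d[uv[1],uv[0]]), toC(at_depth(m,*uv,d[uv[1],uv[0]])))
E
python3 fit.py
```

```text
[545.45739705 138.59749152   1.52638573] 87.4554600725541
[[ 0.77 -0.4 ]
 [-0.41  0.06]
 [ 0.38 -0.31]
 [ 0.5   0.92]
 [-1.61  0.28]
 [-0.11 -0.16]
 [ 0.76 -0.13]
 [-0.59  0.03]
 [-0.18 -0.08]
 [ 0.02 -0.05]]
push plate top rear [-233.98502215  -22.01128217]
push plate top rear [-234.42334019   21.56157473]
rack front [-49.77524696 -21.37225988]
rack front [-50.9442186   23.24209381]
tape [122.21765256 120.95297466]
tape [69.6437066 86.1620458]
tape [ 51.38685186 106.18239522]
[432.28186116 232.1063887   61.78492036] [ 88.39215708 117.21536735]
[661.07670204 -19.4975827  120.58300779] [-152.80615931 -122.524095  ]
[620.44451494 133.20347421  28.07290922] [ -2.05957059 -75.15265425]
```

Emit:
{"name": "jog_arm", "arguments": {
  "offset": [
    [0,0,0],
    [0,0,0],
    [0,0,0],
    [0,0,0],
    [0,0,0],
    [0,0,0],
    [0,0,0],
    [0,0,0]
  ],
  "delta_rot": [
    [0,0,8.5],
    [0,0,8.5],
    [0,0,8.5],
    [0,0,8.5],
    [0,0,8.5],
    [0,0,8.5],
    [0,0,8.5],
    [0,0,8.5]
  ],
  "jaw": [82,82,82,82,82,82,82,82]
}}

```text
time: 0.95
tool_pos: [247.0, 543.7, 186.7]
tcp_rot: [179.6, 0.2, -3.4]
ft_force: [-0.2, 0.2, -0.5]
finger_gap: 69.9
```

```bash
cat > go.py <<'E'
# needed tool offset to a chute-frame target
import sys
from h import *
from scipy.spatial.transform import Rotation as R
from bench import monitor
s=monitor.sense();p=np.load("chute.npy")
Rt=R.from_euler('xyz',s["tcp_rot"],degrees=True)
c,t=np.cos(p[2]),np.sin(p[2]);d=s["tool_pos"]
q=d[:2]-p[:2];print("t",s["time"],"chute tcp",(c*q[0]+t*q[1]).round(1),(-t*q[0]+c*q[1]).round(1),d[2].round(1),"gap",round(s["finger_gap"],1),"F",s["ft_force"].round(1))
g=list(map(float,sys.argv[1:4]))
w=np.array([p[0]+c*g[0]-t*g[1],p[1]+t*g[0]+c*g[1],g[2]])
print("offset",Rt.inv().apply(w-d).round(1))
goal=R.from_euler('xyz',[180,0,np.degrees(p[2])-90],degrees=True)
print("rot",(Rt.inv()*goal).as_rotvec(degrees=True).round(2))
E
python3 go.py -252 39 150
```

```text
t 0.95 chute tcp 391.5 316.2 186.7 gap 69.9 F [-0.2  0.2 -0.5]
offset [286.8 639.   40.4]
rot [ 0.42  0.2  -0.85]
```

Emit:
{"name": "jog_arm", "arguments": {
  "offset": [
    [19,42,0],
    [19,42,0],
    [19,42,0],
    [19,42,0],
    [19,42,0],
    [19,42,0],
    [19,42,0],
    [19,42,0],
    [19,42,0],
    [19,42,0],
    [19,42,0],
    [19,42,0],
    [19,42,0],
    [19,42,0]
  ],
  "delta_rot": [
    [0.4,0.2,-0.8],
    [0,0,0],
    [0,0,0],
    [0,0,0],
    [0,0,0],
    [0,0,0],
    [0,0,0],
    [0,0,0],
    [0,0,0],
    [0,0,0],
    [0,0,0],
    [0,0,0],
    [0,0,0],
    [0,0,0]
  ],
  "jaw": [82,82,82,82,82,82,82,82,82,82,82,82,82,82]
}}

```text
time: 2.35
tool_pos: [484.6, -76.9, 182.6]
tcp_rot: [179.8, 0.1, -2.5]
ft_force: [1.7, -0.1, 0.0]
finger_gap: 70.2
```

```bash
python3 go.py -252 39 130
```

```text
t 2.35 chute tcp -218.0 51.2 182.6 gap 70.2 F [ 1.7 -0.1  0. ]
offset [12.3 33.8 52.7]
rot [0.24 0.12 0.02]
```

Emit:
{"name": "jog_arm", "arguments": {
  "offset": [
    [6,17,20],
    [6,17,20],
    [0,0,12],
    [0,0,0]
  ],
  "delta_rot": [
    [0.2,0.1,0],
    [0,0,0],
    [0,0,0],
    [0,0,0]
  ],
  "jaw": [82,82,82,82]
}}

```text
time: 2.75
tool_pos: [496.0, -119.5, 128.6]
tcp_rot: [179.9, 0.0, -3.0]
ft_force: [-0.6, 0.3, -0.4]
finger_gap: 69.9
```

```bash
cat > shot.py <<'E'
import sys
from h import *
from bench import cams
t=sys.argv[1]
for n in sys.argv[2:]:
    p,d=cams.snapshot(n);cv2.imwrite(f"pics/{n}{t}.png",p[:,:,::-1]);np.save(f"pics/{n}{t}.npy",d);pickle.dump(cams.camera_model(n),open(f"pics/{n}{t}.pkl","wb"))
    if n!="wrist":
        x0,x1,y0,y1=(190,490,200,370) if n=="top" else (260,460,160,400)
        cv2.imwrite(f"pics/{n}{t}c.png",cv2.resize(p[y0:y1,x0:x1,::-1],None,fx=2.5,fy=2.5,interpolation=cv2.INTER_CUBIC))
E
python3 go.py -252 39 80; python3 shot.py 1 side wrist
```

```text
t 2.75 chute tcp -260.1 37.9 128.6 gap 69.9 F [-0.6  0.3 -0.4]
offset [-1.1 -8.1 48.6]
rot [ 0.09  0.01 -0.46]
```

View pics/side1c.png

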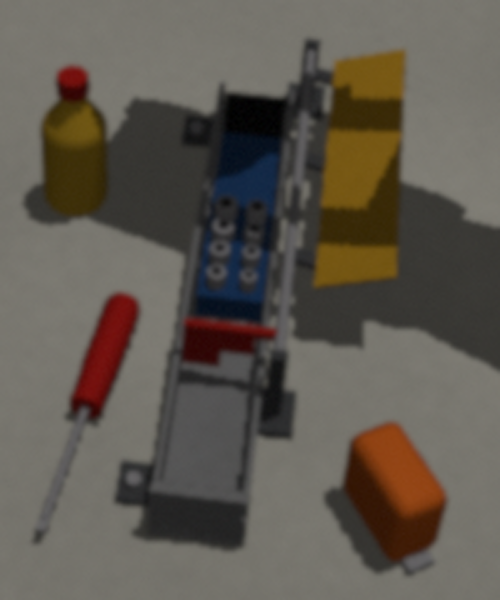

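View pics/wrist1.png

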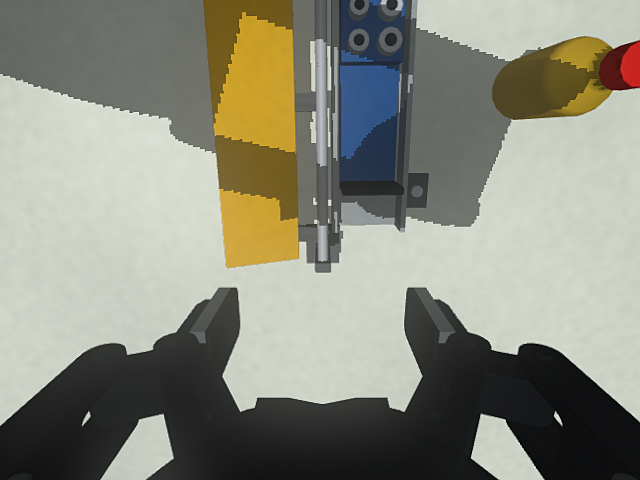

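Run:
```python
from h import *
m=pickle.load(open("pics/wrist1.pkl","rb"));p=np.load("chute.npy");c,s=np.cos(p[2]),np.sin(p[2])
for q,px in [((-285.5,109,69),(228,267)),((-285.5,56,50),(298,259)),((-270,-30,30),(404,231)),((-284,38,56),(321,262)),((-234,-23,51),0),((-234,23,51),0),((-234,-23,14),0),((0-234+6,0,51),0)]:
    q=np.array(q,float);print(q,proj(m,[p[0]+c*q[0]-s*q[1],p[1]+s*q[0]+c*q[1],q[2]]).round(1),px)
i=cv2.imread("pics/wrist1.png");cv2.imwrite("pics/wrist1c.png",cv2.resize(i[140:280,200:430],None,fx=3.4,fy=3.4,interpolation=cv2.INTER_NEAREST))
```

```text
[-285.5  109.    69. ] [[224.4 269.4]] (228, 267)
[-285.5   56.    50. ] [[297.5 260. ]] (298, 259)
[-270.  -30.   30.] [[401.7 233.3]] (404, 231)
[-284.   38.   56.] [[320.3 260.7]] (321, 262)
[-234.  -23.   51.] [[401.2 194.9]] 0
[-234.   23.   51.] [[339.8 195.3]] 0
[-234.  -23.   14.] [[391.7 187.5]] 0
[-228.    0.   51.] [[370.7 187.1]] 0
```

View pics/wrist1c.png

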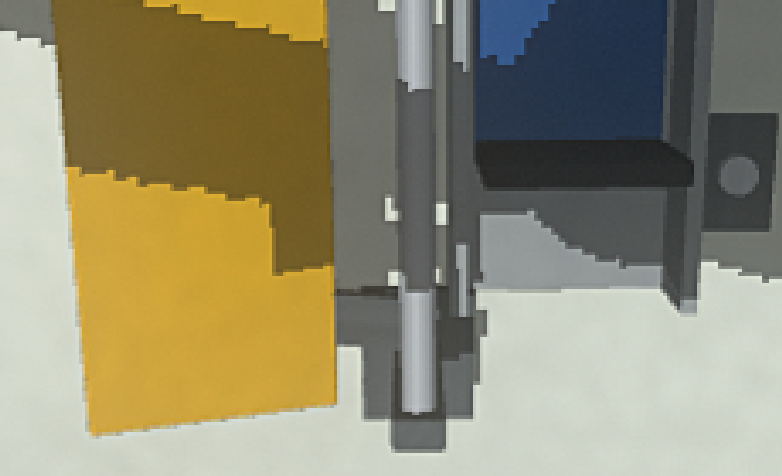

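Emit:
{"name": "jog_arm", "arguments": {
  "offset": [
    [-1,-6,30],
    [0,0,30],
    [0,0,0]
  ],
  "delta_rot": [
    [0,0,-0.4],
    [0,0,0],
    [0,0,0]
  ],
  "jaw": [82,82,82]
}}

```text
time: 3.15
tool_pos: [500.0, -111.4, 74.5]
tcp_rot: [179.8, -0.6, -2.3]
ft_force: [-1.3, -0.2, -0.1]
finger_gap: 70.0
```

```bash
python3 go.py -254 39 28
```

```text
t 3.15 chute tcp -251.7 34.3 74.5 gap 70.0 F [-1.3 -0.2 -0.1]
offset [-5.2  2.1 46.5]
rot [ 0.25 -0.62  0.24]
```

Emit:
{"name": "jog_arm", "arguments": {
  "offset": [
    [-5,2,0],
    [0,0,10],
    [0,0,10],
    [0,0,8],
    [0,0,0]
  ],
  "delta_rot": [
    [0.2,-0.6,0.2],
    [0,0,0],
    [0,0,0],
    [0,0,0],
    [0,0,0]
  ],
  "jaw": [82,82,82,82,82]
}}

```text
time: 3.65
tool_pos: [498.5, -113.0, 51.2]
tcp_rot: [179.8, -0.4, -2.4]
ft_force: [-1.4, 0.3, -0.0]
finger_gap: 69.8
```

```bash
python3 go.py -254 39 25; python3 shot.py 2 side top
```

```text
t 3.65 chute tcp -253.4 35.7 51.2 gap 69.8 F [-1.4  0.3 -0. ]
offset [-3.5  0.5 26.1]
rot [ 0.15 -0.44  0.15]
```

View pics/side2c.png

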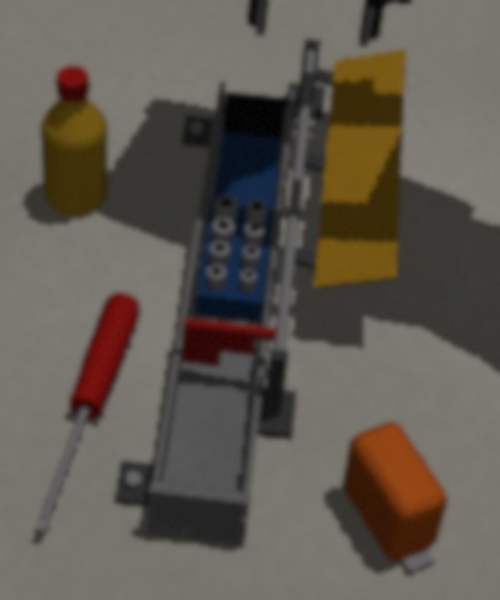

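View pics/top2c.png

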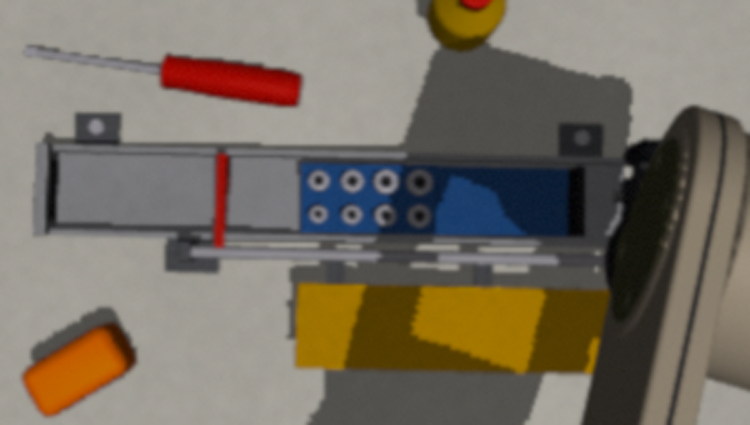

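Run:
```python
from h import *
p=np.load("chute.npy");c,s=np.cos(p[2]),np.sin(p[2])
for n in ["side","top"]:
  m=pickle.load(open(f"pics/{n}2.pkl","rb"))
  for y in (0,71):
    for x in (-243,-265):
      for z in (50,60,70):
        print(n,x,y,z,proj(m,[p[0]+c*x-s*y,p[1]+s*x+c*y,z]).round(1))
i=cv2.imread("pics/side2.png");cv2.imwrite("pics/side2d.png",cv2.resize(i[100:220,320:460],None,fx=5,fy=5,interpolation=cv2.INTER_CUBIC))
```

```text
side -243 0 50 [[362.9 194.6]]
side -243 0 60 [[363.2 190.6]]
side -243 0 70 [[363.6 186.6]]
side -265 0 50 [[363.9 187.1]]
side -265 0 60 [[364.3 183.1]]
side -265 0 70 [[364.7 179.1]]
side -243 71 50 [[400.2 198.6]]
side -243 71 60 [[400.8 194.6]]
side -243 71 70 [[401.4 190.6]]
side -265 71 50 [[400.8 191. ]]
side -265 71 60 [[401.4 187. ]]
side -265 71 70 [[402. 183.]]
top -243 0 50 [[428.5 280.4]]
top -243 0 60 [[429.6 280.2]]
top -243 0 70 [[430.7 280.1]]
top -265 0 50 [[442.  280.7]]
top -265 0 60 [[443.3 280.5]]
top -265 0 70 [[444.5 280.4]]
top -243 71 50 [[428.1 324.5]]
top -243 71 60 [[429.1 324.8]]
top -243 71 70 [[430.3 325.2]]
top -265 71 50 [[441.7 324.8]]
top -265 71 60 [[442.9 325.1]]
top -265 71 70 [[444.2 325.4]]
```

View pics/side2d.png

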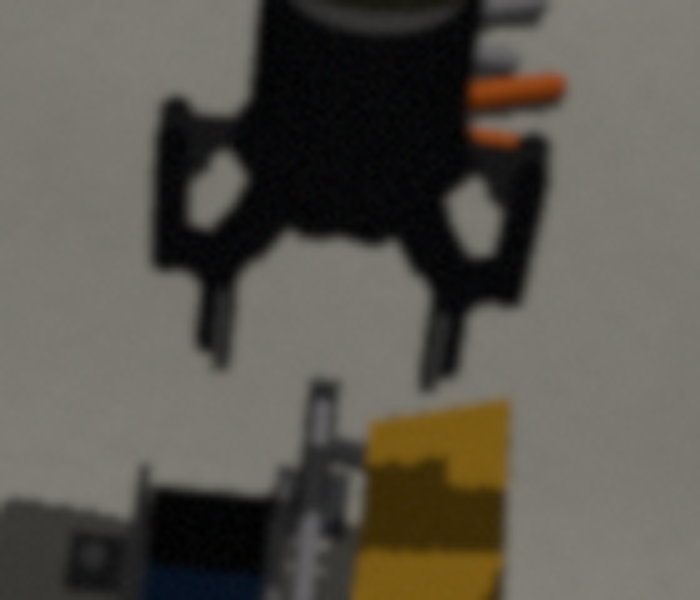

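Run:
```python
from h import *
p=np.load("chute.npy");c,s=np.cos(p[2]),np.sin(p[2])
m=pickle.load(open(f"pics/side2.pkl","rb"));d=np.load("pics/side2.npy")
for u,v in [(364,160),(364,166),(364,170),(364,172),(363,168),(408,165),(406,170),(406,174),(407,172),(385,130),(390,140),(415,270*0+190)]:
    w=at_depth(m,u,v,d[v,u]);q=w[:2]-p[:2];print(u,v,d[v,u],(c*q[0]+s*q[1]).round(1),(-s*q[0]+c*q[1]).round(1),w[2].round(1))
m=pickle.load(open(f"pics/top2.pkl","rb"));d=np.load("pics/top2.npy")
for u,v in [(443,265),(446,262),(450,268),(436,320),(440,290)]:
    w=at_depth(m,u,v,d[v,u]);q=w[:2]-p[:2];print(u,v,d[v,u],(c*q[0]+s*q[1]).round(1),(-s*q[0]+c*q[1]).round(1),w[2].round(1))
```

```text
364 160 1098.451 -241.8 -3.4 133.5
364 166 1105.4703 -239.6 -2.4 121.6
364 170 1113.9661 -241.1 -1.8 111.2
364 172 1117.276 -241.1 -1.5 106.5
363 168 1111.4955 -241.5 -3.9 115.3
408 165 1092.2614 -241.4 75.9 132.8
406 170 1099.2877 -240.1 73.6 122.1
406 174 1103.7231 -238.5 74.6 114.3
407 172 1106.8467 -243.8 76.1 114.8
385 130 1014.2022 -215.2 28.3 221.5
390 140 1059.0488 -241.5 38.7 183.2
415 190 1151.5033 -257.0 96.7 63.1
443 265 836.6191 -241.7 -18.8 173.2
446 262 817.75714 -242.0 -22.0 192.5
450 268 570.3107 -195.2 -1.9 439.4
436 320 561.5206 -181.3 48.1 443.5
440 290 591.17804 -190.2 19.2 416.5
```

```bash
python3 - <<'E'
from bench import monitor,cams
import numpy as np
for _ in range(2):
    s=monitor.sense();print(s["time"],s["tool_pos"],s["joint_pos"],s["tcp_rot"])
m=cams.camera_model("wrist");T=np.linalg.inv(m["camera_from_world"]);print(T[:3,3])
import pickle
m=pickle.load(open("pics/wrist0.pkl","rb"));print(np.linalg.inv(m["camera_from_world"])[:3,3])
m=pickle.load(open("pics/wrist1.pkl","rb"));print(np.linalg.inv(m["camera_from_world"])[:3,3])
E
python3 shot.py 3 side
python3 - <<'E'
import cv2,numpy as np
a=cv2.imread("pics/side2.png").astype(int);b=cv2.imread("pics/side3.png").astype(int)
print(abs(a-b).max(2)[100:200,340:430].mean())
E
```

```text
3.75 [ 499.09461269 -113.21341089   52.16602337] [-1.85012223e+01 -2.25595016e-01  1.08310714e+02 -2.79432358e-02
  7.13852425e+01 -1.61016049e+01] [179.82758431  -0.50149173  -2.39006568]
3.75 [ 499.09461269 -113.21341089   52.16602337] [-1.85012223e+01 -2.25595016e-01  1.08310714e+02 -2.79432358e-02
  7.13852425e+01 -1.61016049e+01] [179.82758431  -0.50149173  -2.39006568]
[500.45090036 -41.80806263 235.10721752]
[184.22281634 575.64767661 373.7458559 ]
[500.28026863 -47.99507519 313.7039514 ]
2.928888888888889
```

```bash
python3 shot.py 4 wrist
python3 - <<'E'
from h import *
p=np.load("chute.npy");c,s=np.cos(p[2]),np.sin(p[2])
m=pickle.load(open("pics/wrist4.pkl","rb"));d=np.load("pics/wrist4.npy")
def T(m,u,v,z):
    w=at_depth(m,u,v,z);q=w[:2]-p[:2];return np.r_[(c*q[0]+s*q[1]),(-s*q[0]+c*q[1]),w[2]].round(1)
for u,v in [(225,295),(230,292),(235,300),(420,292),(412,300),(220,310),(320,405),(250,200),(370,100),(350,400)]:
    print(u,v,d[v,u],T(m,u,v,d[v,u]))
E
```

```text
225 295 135.71994 [-242.4   72.6  111.3]
230 292 138.50328 [-242.5   71.4  108.5]
235 300 143.82309 [-247.9   70.7  104.5]
420 292 137.44545 [-241.9   -2.7  110.1]
412 300 137.4573 [-244.9    0.4  111. ]
220 310 123.6679 [-242.1   71.2  123.8]
320 405 81.96777 [-243.1   36.4  167.9]
250 200 179.4999 [-215.5   71.4   57.9]
370 100 206.27548 [-164.2    6.5   15.6]
350 400 82.16592 [-242.1   29.4  167.5]
```

View pics/wrist4.png

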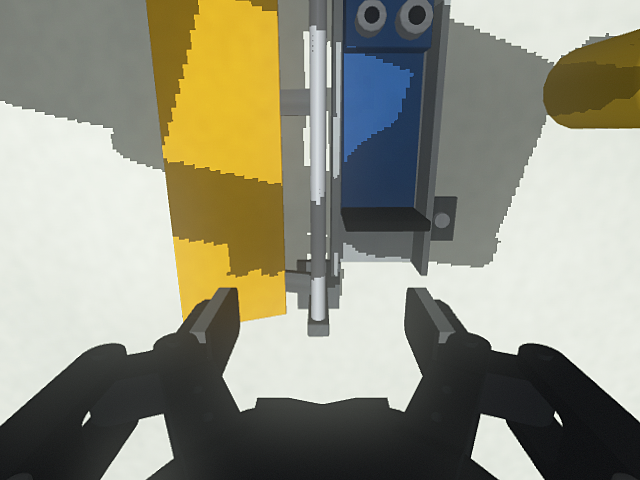

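Emit:
{"name": "jog_arm", "arguments": {
  "offset": [
    [-3,2,15],
    [0,0,15],
    [0,0,5],
    [0,0,5],
    [0,0,0]
  ],
  "delta_rot": [
    [0.1,-0.4,0.1],
    [0,0,0],
    [0,0,0],
    [0,0,0],
    [0,0,0]
  ],
  "jaw": [82,82,82,82,82]
}}

```text
time: 4.35
tool_pos: [496.8, -116.2, 10.2]
tcp_rot: [179.9, -0.2, -2.5]
ft_force: [1.3, 0.8, 1.4]
finger_gap: 69.7
```

```bash
python3 go.py -254 39 -20
```

```text
t 4.35 chute tcp -256.7 37.3 10.2 gap 69.7 F [1.3 0.8 1.4]
offset [-1.8 -2.7 30.2]
rot [ 0.11 -0.18  0.02]
```

Emit:
{"name": "jog_arm", "arguments": {
  "offset": [
    [-2,-2,6],
    [0,0,6],
    [0,0,6],
    [0,0,0]
  ],
  "delta_rot": [
    [0,-0.2,0],
    [0,0,0],
    [0,0,0],
    [0,0,0]
  ],
  "jaw": [82,82,82,82]
}}

```text
time: 4.75
tool_pos: [498.1, -114.8, -6.4]
tcp_rot: [179.8, -0.3, -2.5]
ft_force: [-1.7, -0.6, 2.0]
finger_gap: 70.1
```

```bash
python3 go.py -254 39 -20; python3 shot.py 5 side
```

```text
t 4.75 chute tcp -255.2 36.1 -6.4 gap 70.1 F [-1.7 -0.6  2. ]
offset [-3.  -1.3 13.5]
rot [ 0.19 -0.32  0.03]
```

View pics/side5c.png

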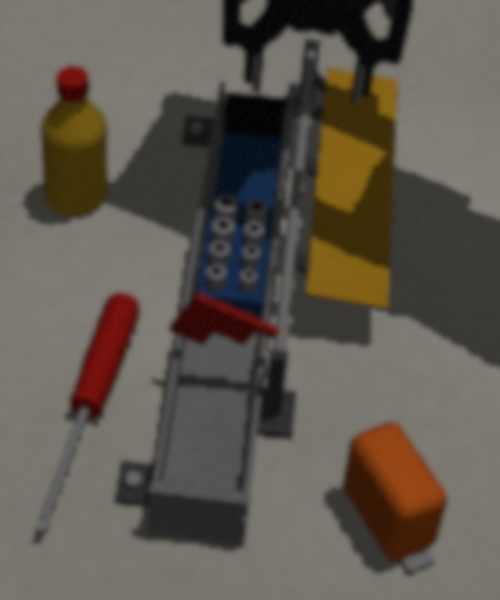

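Emit:
{"name": "jog_arm", "arguments": {
  "offset": [
    [-2,0,6],
    [0,0,6],
    [0,0,2],
    [0,0,0]
  ],
  "delta_rot": [
    [0.1,-0.3,0],
    [0,0,0],
    [0,0,0],
    [0,0,0]
  ],
  "jaw": [82,82,82,82]
}}

```text
time: 5.2
tool_pos: [498.4, -115.4, -18.1]
tcp_rot: [179.9, -0.2, -2.5]
ft_force: [-0.8, 1.6, 5.0]
finger_gap: 69.8
```

```bash
python3 go.py -254 39 -20; python3 shot.py 6 side wrist
python3 - <<'E'
from h import *
p=np.load("chute.npy");c,s=np.cos(p[2]),np.sin(p[2])
m=pickle.load(open("pics/side6.pkl","rb"));d=np.load("pics/side6.npy")
i=cv2.cvtColor(cv2.imread("pics/side6.png"),cv2.COLOR_BGR2HSV)
Y=((i[...,0]>15)&(i[...,0]<30)&(i[...,1]>150)&(i[...,2]>40));Y[:,:385]=0;Y[290:]=0;Y[:188]=0
P=[]
for v,u in zip(*np.nonzero(cv2.erode(Y.astype(np.uint8),np.ones((3,3))))):
    w=at_depth(m,u,v,d[v,u]);q=w[:2]-p[:2];P.append([c*q[0]+s*q[1],-s*q[0]+c*q[1],w[2]])
P=np.array(P);P=P[P[:,2]<80];print(len(P),P.min(0),P.max(0))
a=np.linalg.lstsq(np.c_[P[:,:2],np.ones(len(P))],P[:,2],rcond=None)[0];print(a,"tilt",np.arctan(a[1]),"gate",0.345-np.arctan(a[1]))
E
```

```text
t 5.2 chute tcp -255.8 35.7 -18.1 gap 69.8 F [-0.8  1.6  5. ]
offset [-3.3 -1.8  1.9]
rot [ 0.14 -0.24  0.04]
1975 [-279.56191109   47.62621058   16.96107218] [-49.44270976  96.56190489  47.91029246]
[ 8.77367013e-04 -4.05376100e-01  5.90612926e+01] tilt -0.3851323371042622 gate 0.7301323371042622
```

View pics/side6c.png

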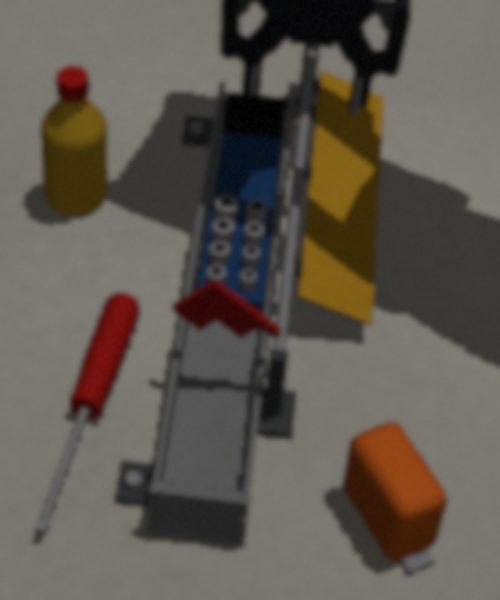

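View pics/wrist6.png

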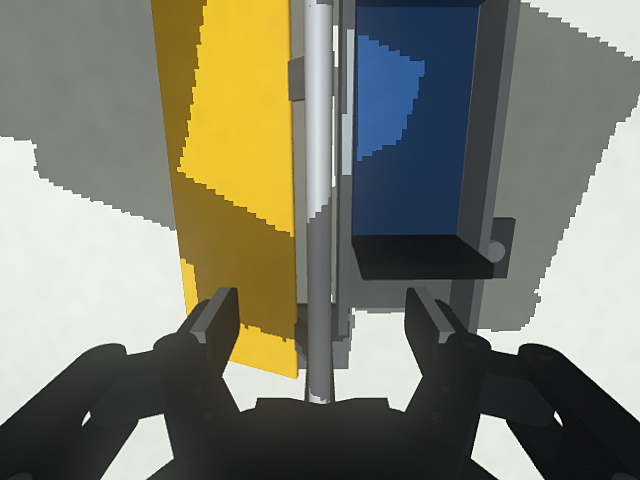

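Emit:
{"name": "jog_arm", "arguments": {
  "offset": [
    [-2,-5,0],
    [0,-5,0],
    [0,-5,0],
    [0,-5,0]
  ],
  "delta_rot": [
    [0.1,-0.2,0],
    [0,0,0],
    [0,0,0],
    [0,0,0]
  ],
  "jaw": [82,82,82,82]
}}

```text
time: 5.7
tool_pos: [496.2, -95.9, -18.0]
tcp_rot: [179.8, 0.1, -2.5]
ft_force: [-1.8, -4.4, 4.7]
finger_gap: 70.0
```

```bash
python3 go.py -81 38 -19
```

```text
t 5.7 chute tcp -236.4 38.8 -18.0 gap 70.0 F [-1.8 -4.4  4.7]
offset [   0.8 -155.4    0.5]
rot [ 0.19  0.07 -0.  ]
```

Emit:
{"name": "jog_arm", "arguments": {
  "offset": [
    [0,-5,0.5],
    [0,-5,0],
    [0,-5,0],
    [0,-5,0],
    [0,-5,0],
    [0,-5,0]
  ],
  "delta_rot": [
    [0,0,0],
    [0,0,0],
    [0,0,0],
    [0,0,0],
    [0,0,0],
    [0,0,0]
  ],
  "jaw": [82,82,82,82,82,82]
}}

```text
time: 6.3
tool_pos: [497.6, -63.6, -18.4]
tcp_rot: [179.7, 0.1, -2.5]
ft_force: [-1.8, -4.8, 4.7]
finger_gap: 69.9
```

```bash
python3 go.py -81 38 -19;  python3 shot.py 7 side wrist
```

```text
t 6.3 chute tcp -204.1 38.9 -18.4 gap 69.9 F [-1.8 -4.8  4.7]
offset [   0.9 -123.1    0. ]
rot [0.26 0.06 0.02]
```

View pics/side7c.png

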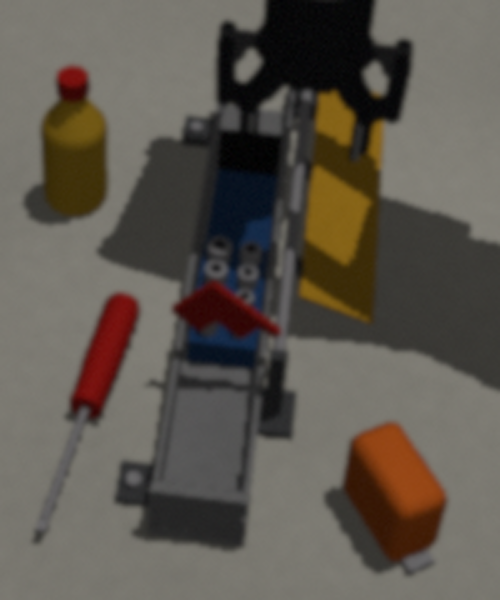

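View pics/wrist7.png

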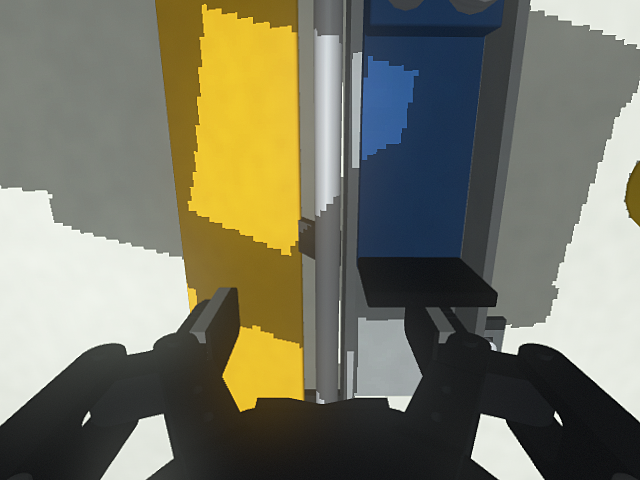

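Emit:
{"name": "jog_arm", "arguments": {
  "offset": [
    [0.5,-5,0],
    [0,-5,0],
    [0,-5,0],
    [0,-5,0],
    [0,-5,0],
    [0,-5,0],
    [0,-5,0],
    [0,-5,0],
    [0,-5,0],
    [0,-5,0]
  ],
  "delta_rot": [
    [0.2,0,0],
    [0,0,0],
    [0,0,0],
    [0,0,0],
    [0,0,0],
    [0,0,0],
    [0,0,0],
    [0,0,0],
    [0,0,0],
    [0,0,0]
  ],
  "jaw": [82,82,82,82,82,82,82,82,82,82]
}}

```text
time: 7.4
tool_pos: [500.1, -9.6, -18.6]
tcp_rot: [180.0, 0.1, -2.5]
ft_force: [-1.2, -5.0, 4.6]
finger_gap: 70.0
```

```bash
python3 go.py -81 38 -19
```

```text
t 7.4 chute tcp -150.1 38.7 -18.6 gap 70.0 F [-1.2 -5.   4.6]
offset [  0.7 -69.1   0.4]
rot [0.04 0.1  0.01]
```

Emit:
{"name": "jog_arm", "arguments": {
  "offset": [
    [0.5,-5,0],
    [0,-5,0],
    [0,-5,0],
    [0,-5,0],
    [0,-5,0],
    [0,-5,0],
    [0,-5,0],
    [0,-5,0],
    [0,-5,0],
    [0,-5,0],
    [0,-3,0]
  ],
  "delta_rot": [
    [0,0,0],
    [0,0,0],
    [0,0,0],
    [0,0,0],
    [0,0,0],
    [0,0,0],
    [0,0,0],
    [0,0,0],
    [0,0,0],
    [0,0,0],
    [0,0,0]
  ],
  "jaw": [82,82,82,82,82,82,82,82,82,82,82]
}}

```text
time: 8.5
tool_pos: [501.6, 48.8, -19.0]
tcp_rot: [180.0, 0.2, -2.5]
ft_force: [-1.2, -4.3, 5.2]
finger_gap: 70.1
```

```bash
python3 go.py -81 38 -19;python3 shot.py 8 side
```

```text
t 8.5 chute tcp -91.6 39.9 -19.0 gap 70.1 F [-1.2 -4.3  5.2]
offset [  1.9 -10.6  -0.1]
rot [0.03 0.25 0.05]
```

View pics/side8c.png

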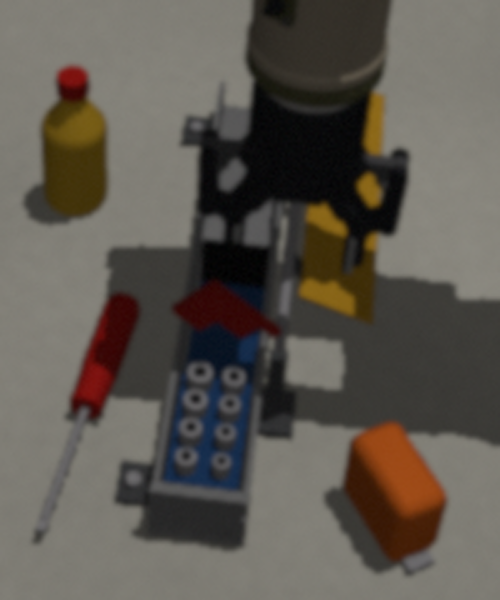

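Emit:
{"name": "jog_arm", "arguments": {
  "offset": [
    [1,-3,0],
    [0,-3,0],
    [0,-2,0],
    [0,-2,0]
  ],
  "delta_rot": [
    [0,0,0],
    [0,0,0],
    [0,0,0],
    [0,0,0]
  ],
  "jaw": [82,82,82,82]
}}

```text
time: 8.95
tool_pos: [502.3, 60.1, -19.4]
tcp_rot: [180.0, 0.3, -2.5]
ft_force: [-1.0, -5.1, 6.1]
finger_gap: 70.0
```

```bash
python3 go.py -81 38 -19
```

```text
t 8.95 chute tcp -80.4 39.7 -19.4 gap 70.0 F [-1.  -5.1  6.1]
offset [ 1.7  0.6 -0.4]
rot [0.02 0.33 0.07]
```

Emit:
{"name": "jog_arm", "arguments": {
  "offset": [
    [0,-2,0],
    [0,-2,0]
  ],
  "delta_rot": [
    [0,0,0],
    [0,0,0]
  ],
  "jaw": [82,82]
}}

```text
time: 9.15
tool_pos: [502.3, 60.5, -19.4]
tcp_rot: [179.6, 0.4, -2.5]
ft_force: [-3.0, -19.6, 7.1]
finger_gap: 70.4
```

```bash
python3 go.py -81 38 -19
```

```text
t 9.15 chute tcp -80.0 39.6 -19.4 gap 70.4 F [ -3.  -19.6   7.1]
offset [ 1.6  1.  -0.4]
rot [0.38 0.35 0.02]
```

Emit:
{"name": "jog_arm", "arguments": {
  "offset": [
    [0,3,0],
    [0,5,0],
    [0,4,0],
    [0,0,-8],
    [0,0,-10],
    [0,0,-15],
    [0,0,-20],
    [0,0,-30],
    [0,0,-30],
    [0,0,-30],
    [0,0,0],
    [0,0,0]
  ],
  "delta_rot": [
    [0,0,0],
    [0,0,0],
    [0,0,0],
    [0,0,0],
    [0,0,0],
    [0,0,0],
    [0,0,0],
    [0,0,0],
    [0,0,0],
    [0,0,0],
    [0,0,0],
    [0,0,0]
  ],
  "jaw": [82,82,82,82,82,82,82,82,82,82,82,82]
}}

```text
time: 10.35
tool_pos: [501.7, 50.8, 132.5]
tcp_rot: [179.8, 0.3, -2.5]
ft_force: [0.1, -0.9, -0.5]
finger_gap: 70.0
```

```bash
python3 go.py -81 38 -19;python3 shot.py 9 side wrist top
```

```text
t 10.35 chute tcp -89.7 39.9 132.5 gap 70.0 F [ 0.1 -0.9 -0.5]
offset [  2.8  -9.1 151.4]
rot [0.17 0.34 0.04]
```

View pics/side9c.png

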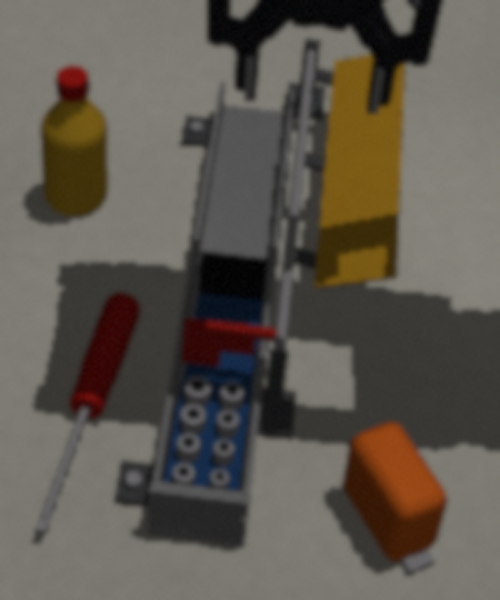

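View pics/wrist9.png

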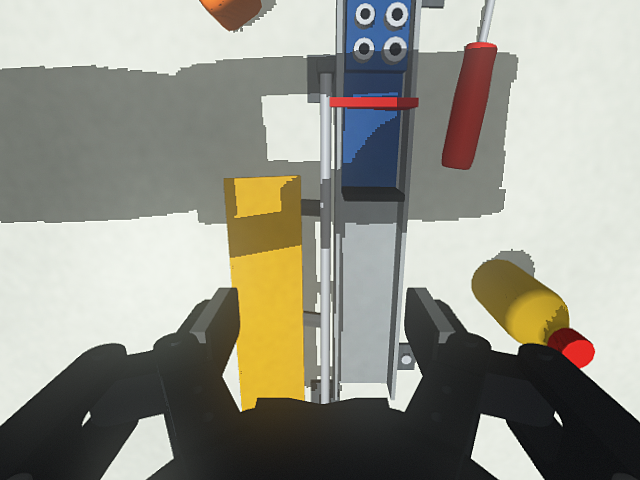

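View pics/top9c.png

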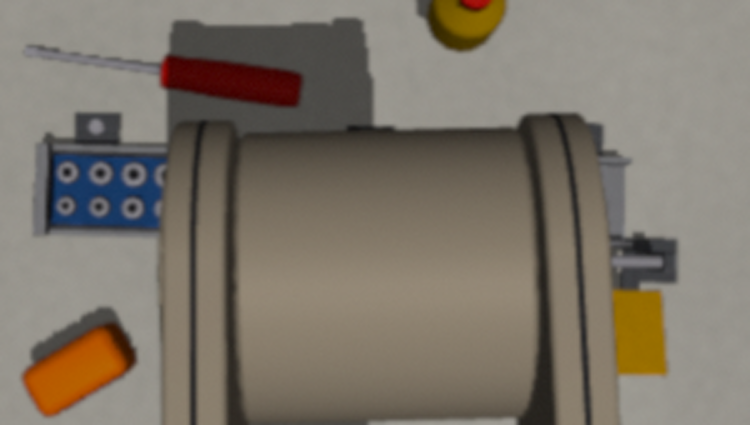

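Run:
```python
from h import *
p=np.load("chute.npy");c,s=np.cos(p[2]),np.sin(p[2])
m=pickle.load(open("pics/wrist9.pkl","rb"))
for u,v,h in [(345,201,51),(402,201,51)]:
    q=at_h(m,u,v,h)[:2]-p[:2];print("plate",c*q[0]+s*q[1],-s*q[0]+c*q[1])
d=np.load("pics/wrist9.npy")
for u,v in [(357,70),(382,70),(360,90),(390,90)]:
    print(at_depth(m,u,v,d[v,u]).round(1))
from bench import r; print(r.hand_in())
```

```text
plate -68.2992050515108 23.075718443172814
plate -68.22947483631117 -19.89577662506983
[532.2 165.7  27.5]
[551.1 165.1  25.7]
[535.5 152.9  14.1]
[559.3 151.9  14.1]
the job is handed in; nothing more can be done
None
```

The rack is home against the end stop, the gate has dropped shut behind the sockets, and I handed the job in at about 10.5 s of the 40 s allowed.

With the jaws open to 70 mm, one fingertip pressed the paddle down. This opened the gate to about 0.73 rad, worked out from the side camera's depth picture. The other fingertip stood behind the push plate and pushed the rack beneath the raised gate until the force along the chute jumped to about 20 N at the end stop. I then backed off 12 mm and lifted clear.

**Last checks**
- **Rack:** the rear of the push plate measures x ≈ -68.3 mm (nominal home is -70 mm, and the calibration is good to about 2 mm). It sits about 1.6 mm off the centre line and its tail is at 14 mm, which is flat. The top view shows no gap at the end stop.
- **Gate:** it looks shut in the side and wrist pictures. I did not compute its final angle.
- **Bystanders:** the oil bottle, screwdriver and tape measure look unmoved in the pictures.
- **Robot:** it is clear of everything, with the force reading near zero.

**Disagreement:** the fingertips were about 50 mm higher than the reported tool height; about 10 mm of that is expected with the jaws open. Two cameras agreed on this, so I used the camera height and the contact force for the descent.

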